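# Push a roller up the ramp of its stand and close the keeper bar behind it

## Task

With closed fingers, slowly push the steel roller up the ramp of its stand, over the crest and into the seat until it rests against the stop plate; keep behind it all the way, so that it neither shoots ahead nor rolls back down. Then push the hinged keeper bar round until it lies square across the ramp behind the roller, as far as it goes, and move clear. Only push: do not grip, lift or carry the roller, and leave the things standing round the stand where they are.

Things in the scene. Friction and masses are not known exactly. Their poses are not given: they have to be found in the camera images.
- roller: plain steel roller with black end rings (sizes in mm): diameter 60, length 88 plus an axle stub (10 thick, 5 long) at each end, 0.3 to 0.6 kg. Origin at its centre, y along its axis; x and z turn as it rolls. Starts in a shallow valley across the ramp's foot, at x -99, z 46 in the stand's frame. On the ramp, let go, it rolls back. Over 0.35 m/s counts as shot ahead or rolled back; about 0.05 is good.
- stand: roller stand (mm), fixed to the table: plywood board 290 x 164 x 12 with an aluminium ramp (8 degrees) between low dark steel cheeks, which stand 52 either side of the middle and 8 above the ramp. Origin under the board's middle, at table height; x uphill to the stop plate, y to the side with the bar's hinge post, z up. Foot end of the ramp at x -135, z 23; nothing lies behind x -145.
- valley (a point): lowest line of the ramp's top surface, at its foot, mid-width: (-100, 0, 16) in the stand's frame. From here the surface rises straight to the crest. Ramp and roller are smooth metal (friction about 0.3).
- crest (a point): crest of the ramp's top surface, mid-width: (65, 0, 39) in the stand's frame. Behind it the surface slopes 10 degrees down to the stop plate, so a roller whose centre is 10 or more past the crest rolls into the seat and stays there by itself.
- seat (a point): where the roller's centre is when it is seated: (90, 0, 65) in the stand's frame. The upright dark stop plate's face is at x 120, the plate 124 wide, its top at z 92.
- keeper (a joint): angle of the keeper bar about its upright hinge, rad. 0: bar points downhill and 0.35 rad outward, away from the ramp; 0.35: straight downhill beside the ramp; 1.92: its end, square across the ramp (along the stand's -y) behind the seated roller. Starts at 0 to 0.3. Hinge friction (0.03 Nm) keeps it where it is left; 85 mm from the hinge about 0.5 N moves it.
- bar_hinge (a point): the bar's hinge axis at mid-height of the bar: (48, 66, 62) in the stand's frame. The hub is 18 across, its top at z 72; the post below it is 16 thick.
- keeper_tip (a point): centre of the rounded free end of the keeper bar, a round steel bar 10 thick with a black end, 122 from the hinge axis to this point, level at z 62 in the stand's frame. Closed, its middle is 25 above the ramp and it clears the seated roller by 7; its end then lies at a steel catch pin outside the far cheek.
- bolt_big: large loose bolt, 28 x 70 x 24, on the table on the stand's -y side, to be left alone; origin under its centre, as for all the following
- tape_measure: tape measure, 54 x 78 x 29, on the table on the stand's -y side, to be left alone
- tin_grease: round grease tin, 70 across, 46 high, on the table near the uphill corner of the stand, on its +y side, to be left alone
- oil_can: oil can with a spout, 70 across, 120 high, on the table beyond the stop plate, to be left alone
- block_wood: wooden block, 45 x 100 x 35, on the table to the right of the stand as the robot sees it, to be left alone
- padlock: brass padlock lying flat, 75 x 40 x 18, on the table, left of the stand as the robot sees it, to be left alone
Mind the look-alikes: they are no part of the job. What is shaped like the roller but green, orange or turquoise is not meant.

How it is judged:
On the way, in this order (a step that is already met when the one before it is completed fails the run):
1. the roller rests in the seat against the stop plate while the keeper bar is still open (x of roller in the frame of stand between 0.085 and 0.095 m and z of roller in the frame of stand below 0.069 m and angle between the y axis of roller and the y axis of stand, either way round below 0.1 rad and linear speed of roller below 0.02 m/s and value of joint keeper below 0.9 rad), for 0.2 s.
2. the keeper bar lies square across the ramp behind the seated roller (x of roller in the frame of stand between 0.085 and 0.095 m and z of roller in the frame of stand below 0.069 m and angle between the y axis of roller and the y axis of stand, either way round below 0.1 rad and linear speed of roller below 0.02 m/s and value of joint keeper above 1.8 rad), for 0.2 s.
At the end, for the whole second after the job is handed in: The roller lies at rest across the seat, its centre within 5 mm of the seat point along the ramp and not raised from the surface (4 mm), its axis within 0.1 rad of square; the keeper bar is at rest beyond 1.80 rad (its end is 1.92) (all of step 2 and velocity of joint keeper between -0.05 and 0.05 rad/s); the robot touches nothing.
It fails at once if the roller was lifted off the ramp (its centre more than about 10 mm higher than when it lies on the ramp) (z of roller in the frame of stand above 0.081 m or (x of roller in the frame of stand below -0.08 m and z of roller in the frame of stand above 0.061 m) or (x of roller in the frame of stand below -0.03 m and z of roller in the frame of stand above 0.068 m) or (x of roller in the frame of stand below 0.02 m and z of roller in the frame of stand above 0.075 m)).
It fails at once if the roller shot ahead or rolled back down (faster than 0.35 m/s) (linear speed of roller above 0.35 m/s).
It fails at once if the roller left the ramp by its foot (x of roller in the frame of stand below -0.125 m).
It fails at once if the roller was squeezed or rammed with more than 30 N (contact force between the fingers and roller above 30 N).
It fails at once if a thing beside the stand was moved by more than 20 mm (distance of any of bolt_big, tape_measure, tin_grease, oil_can, block_wood, padlock from where it was at the start of the episode above 0.02 m).
It also fails if it takes over 54 s, if anything falls off the work surface, if the arm or the gripper's body presses on something with over 40 N, if the wrist force passes 120 N, or if a joint passes its speed limit or range.

## Robot

A 6-joint arm with a two-finger parallel gripper is mounted at the origin on a cart in front of the work surface, level with it; the furniture and walls round the work are solid. World frame = base frame: x ahead of the robot, y to its left, z up, the work surface at z = 0. Lengths are in m, angles in rad, forces in N, time in s.
With the tool pointing down it reaches from about 0.35 to 0.95 m from the base axis. Payload 17.4 kg.
Tool frame: the origin (TCP) lies between the finger pads; the fingertips stand 17 mm ahead of it and the grasp point (between the pads) lies 2 mm behind it; z points along the fingers, y is the direction in which the jaws open and shut (so a half turn about z gives the same grasp; the last joint's range is limited). The gripper opens to 93 mm and grips with 3 to 60 N. Pads are 15 mm wide; open, the fingers measure 128 mm over their backs; the gripper's body (75 mm by 188 mm) begins 65 mm behind the grasp point.
Start: joints at [1.105, 0.116, 1.442, -0, 1.584, -0.038], TCP at [0.28, 0.614, 0.207] pointing down, gripper open.
Joint ranges: [-2.83, 2.83], [-0.83, 2.19], [0.07, 2.5], [-1.14, 4.28], [0.01, 3], [-2.97, 2.97]. Speed limits (rad/s): [1.89, 1.89, 2.22, 3.14, 3.14, 3.14].

## Interface

Orientations are given as a unit quaternion [w, x, y, z].
In Python, from workcell import ctrl, viewer gives the robot as it stands.
- The arm moves only by the tool play_rows, never from a script. Its argument "commands" is a list of rows, each a list of 7 numbers: the turn, a rotation vector about the world's x, y, z as a fraction of full scale, then the shift along the world's x, y, z as a fraction of full scale, then the opening, from 0 (shut) to 1 (fully open). In form: [[ax, ay, az, dx, dy, dz, hand], ...]. A call has exactly 10 rows; each row shifts and turns the pose as measured when the row begins; what a row does not reach is not made up. Full scale, the value 1, is 0.025 m for a shift and 0.08 rad for a turn. A row lasts 1/12 s, in which the tool goes at most 41.7 mm and 7.16 degrees, less where a joint would pass 70% of its speed; a pose out of reach is approached as far as the arm can. A call with a number of a shift or a turn outside -1 to 1 is refused whole. A call with a gripper value outside its range is refused whole. The fingers move at their own pace and stop on an object; "squeeze" is the grip in N (left out, the last holds). Time passes only in rows, so rows that do not move let the fingers close, or fill a call up. It gives the time, the measured TCP pose, the force and the opening at its end, in the units of the state.
- ctrl.observe(): the state, without advancing time (a new reading comes with each control period).
- viewer.camera(name): name is "scene" or "top" or "wrist"; returns the picture (384x512x3 uint8, red, green, blue); there is no depth.
- viewer.get_calibration(name): a dict with "mtx" (3x3 intrinsics, pixels), "R" (3x3) and "t" (3): a world point X has camera coordinates R X + t; the wrist camera has in their place "tool_from_camera" (4x4, takes a point from camera to tool coordinates, whose origin is the TCP and whose axes are the flange's). Camera axes: x right, y down, z forward; pixel columns grow to the right and rows downward; lengths in m; the calibration is good to about 2 mm. The wrist camera is an equidistant fisheye: a pixel r from the principal point sees the ray r / f radians off the axis. A picture is of the moment at which its call begins: read the wrist's pose just before it. get_calibration takes no time and is no camera call.
- ctrl.close_job(): hands the job in, once; it reports no verdict.
The state is a dict: "clock": time; "joint_pos": joint angles; "dq": joint speeds; "joint_torque": joint torques, N m; "tcp_pos": TCP position; "ee_rot": TCP orientation; "force": force on the tool from outside, world axes, zero at the start; "ft_torque": the same for the moment, N m; "width": finger opening in m.
Only numpy, scipy, OpenCV 4.12 (cv2) and the standard library are available. Lean on these libraries where they do the work, as an engineer would, in place of code of your own. Each camera call takes 0.05 s, during which the arm holds its last target. There are 200 camera calls.

## Working session

There is one attempt and no reset: what is moved stays moved. The work goes in short steps, Python scripts to look and compute and a tool call to move; the robot and the scene stay as the last step left them, time stands still between calls to the robot, and variables do not carry over. Pictures are saved under pics/ and viewed, about 8 in all and at most 12, crops included, and the job is handed in when it is done.

Besides the shell and the picture viewer there is one more tool, called after "Call:" as a command line: name --pt "numbers of a row" for each row, then --argument value for the rest. play_rows: Moves the arm, as the interface text tells. Its arguments: {"type":"object","properties":{"commands":{"type":"array"},"squeeze":{"type":"number"}},"required":["commands"]}

```bash
ls; mkdir -p pics
python3 - <<'E'
from workcell import ctrl, viewer
import cv2, numpy as np
s=ctrl.observe(); print(s)
for n in ("scene","top"):
    c=viewer.get_calibration(n); print(n,c)
    im=viewer.camera(n); cv2.imwrite(f"pics/{n}0.png",im[:,:,::-1])
print(viewer.get_calibration("wrist"))
a=cv2.imread("pics/top0.png");b=cv2.imread("pics/scene0.png")
cv2.imwrite("pics/top0x.png",cv2.resize(a,(800,600),interpolation=cv2.INTER_CUBIC))
cv2.imwrite("pics/scene0x.png",cv2.resize(b,(800,600),interpolation=cv2.INTER_CUBIC))
E
```

```text
pics
{'clock': 0.0, 'joint_pos': array([ 1.10517280e+00,  1.16479823e-01,  1.44223959e+00,  5.53932119e-06,
        1.58400082e+00, -3.77737699e-02]), 'dq': array([ 0.00080433,  0.00059927, -0.00088886,  0.00175512, -0.00181035,
       -0.00016607]), 'joint_torque': array([-1.42666169e-03, -7.21292138e+01, -6.22599220e+01,  7.79337413e-02,
        2.40613270e-02, -7.58573970e-05]), 'tcp_pos': array([0.27996437, 0.61397295, 0.20662528]), 'ee_rot': array([-1.43093684e-04,  2.12296870e-01,  9.77205056e-01, -5.45335381e-04]), 'force': array([ 0.05457202, -0.4058568 ,  0.57845367]), 'ft_torque': array([0.04484451, 0.00831185, 0.00211187]), 'width': 0.0930411080452063}
scene {'mtx': array([[374.57453173,   0.        , 250.19916588],
       [  0.        , 374.57453173, 197.89678141],
       [  0.        ,   0.        ,   1.        ]]), 'R': array([[ 0.8737034 , -0.48619695, -0.01596504],
       [-0.37792937, -0.65774978, -0.65156321],
       [ 0.30628704,  0.57530665, -0.75842633]]), 't': array([-0.53866318,  0.24098318,  0.86112211])}
top {'mtx': array([[377.16864423,   0.        , 256.95897284],
       [  0.        , 377.16864423, 190.06871704],
       [  0.        ,   0.        ,   1.        ]]), 'R': array([[-0.00357536, -0.99991163, -0.01280437],
       [-0.98331148,  0.00584451, -0.1818361 ],
       [ 0.18189487,  0.01194055, -0.98324548]]), 't': array([-0.04434201,  0.58718284,  1.11611957])}
{'mtx': array([[297.31863964,   0.        , 255.32242343],
       [  0.        , 297.31863964, 189.57537867],
       [  0.        ,   0.        ,   1.        ]]), 'tool_from_camera': array([[ 1.37672524e-04, -9.64824353e-01, -2.62895321e-01,
         7.23624055e-02],
       [ 9.99999919e-01,  2.32274917e-04, -3.28769581e-04,
        -7.88942912e-04],
       [ 3.78268887e-04, -2.62895254e-01,  9.64824306e-01,
        -1.78244337e-01],
       [ 0.00000000e+00,  0.00000000e+00,  0.00000000e+00,
         1.00000000e+00]])}
```

View pics/top0x.png

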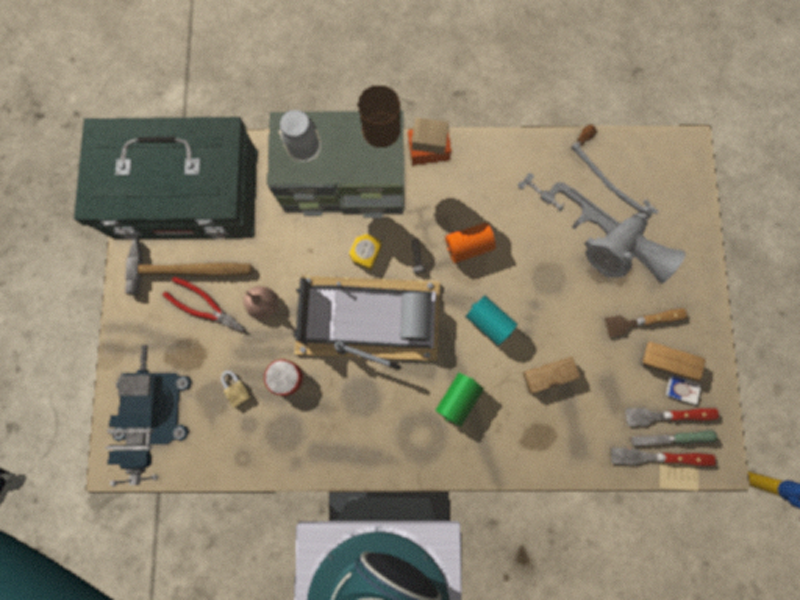

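View pics/scene0x.png

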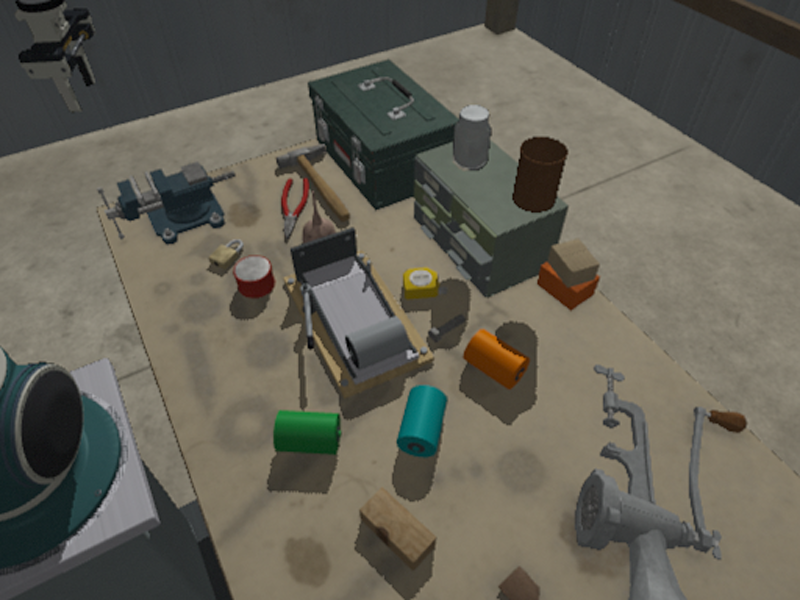

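The top view shows the stand with its foot to the right. The grey steel roller is at about (415,315) in the 800x600 top view, lying on the stand's ramp. The look-alikes are orange (470,243), turquoise (492,320) and green (460,400). The keeper bar runs from (340,347) to (398,366). Uphill is roughly world +y and the hinge side faces the robot. Next I'll cast rough rays for these points.

```bash
cat > h.py <<'E'
import numpy as np, cv2
from workcell import ctrl, viewer
from scipy.spatial.transform import Rotation as Ro
def ray(name,uv,st=None):
    c=viewer.get_calibration(name); K=c["mtx"]; uv=np.asarray(uv,float)
    a=(uv[0]-K[0,2])/K[0,0]; b=(uv[1]-K[1,2])/K[1,1]
    if name!="wrist":
        return -c["R"].T@c["t"], c["R"].T@np.array([a,b,1])
    r=np.hypot(a,b); d=np.array([a/r*np.sin(r),b/r*np.sin(r),np.cos(r)]) if r>0 else np.array([0,0,1.])
    T=c["tool_from_camera"]; p,q=st
    R=Ro.from_quat([q[1],q[2],q[3],q[0]]).as_matrix()
    return R@T[:3,3]+p, R@T[:3,:3]@d
def onz(o,d,z): return o+d*(z-o[2])/d[2]
def tri(rays):
    A=0;b=0
    for o,d in rays:
        d=d/np.linalg.norm(d);P=np.eye(3)-np.outer(d,d);A=A+P;b=b+P@o
    X=np.linalg.solve(A,b)
    return X,[np.linalg.norm(np.cross(X-o,d/np.linalg.norm(d))) for o,d in rays]
def project(name,X,st):
    c=viewer.get_calibration(name);K=c["mtx"]
    if name!="wrist":
        x=c["R"]@X+c["t"]; return K[:2,:2]@(x[:2]/x[2])+K[:2,2]
    p,q=st;R=Ro.from_quat([q[1],q[2],q[3],q[0]]).as_matrix()
    T=c["tool_from_camera"]; x=T[:3,:3].T@(R.T@(X-p)-T[:3,3])
    r=np.arctan2(np.hypot(x[0],x[1]),x[2]); return K[0,0]*r*x[:2]/np.hypot(x[0],x[1])+K[:2,2]
E
python3 - <<'E'
from h import *
k=512/800
for n,uv,z in [("roller",(415,315),.07),("bar tip",(398,366),.062),("hinge",(340,347),.065),("bd1",(303,279),.012),("bd2",(442,283),.012),("bd3",(437,361),.012),("bd4",(294,357),.012),("stopplate",(301,310),.09),("turq",(492,320),.03)]:
    print(n,onz(*ray("top",np.array(uv)*k),z).round(3))
E
```

```text
roller [ 0.548 -0.073  0.07 ]
bar tip [ 0.45  -0.04   0.062]
hinge [0.487 0.072 0.065]
bd1 [0.634 0.157 0.012]
bd2 [ 0.623 -0.13   0.012]
bd3 [ 0.463 -0.118  0.012]
bd4 [0.472 0.171 0.012]
stopplate [0.556 0.145 0.09 ]
turq [ 0.543 -0.228  0.03 ]
```

Call:
play_rows --pt "0 0 -0.5 0.4 -0.95 0.3 0" --pt "0 0 -0.5 0.4 -0.95 0.3 0" --pt "0 0 -0.5 0.4 -0.95 0.3 0" --pt "0 0 -0.5 0.4 -0.95 0.3 0" --pt "0 0 -0.5 0.4 -0.95 0.3 0" --pt "0 0 -0.5 0.4 -0.95 0.3 0" --pt "0 0 -0.5 0.4 -0.95 0.3 0" --pt "0 0 -0.5 0.4 -0.95 0.3 0" --pt "0 0 -0.5 0.4 -0.95 0.3 0" --pt "0 0 -0.5 0.4 -0.95 0.3 0"

```text
clock: 0.93
tcp_pos: [0.379, 0.3677, 0.277]
ee_rot: [-0.003, 0.407, 0.913, -0.005]
force: [0.2, 0.2, 0.9]
width: 0.0309
```

Call:
play_rows --pt "0 0 -0.5 0.4 -0.95 0.1 0" --pt "0 0 -0.5 0.4 -0.95 0.1 0" --pt "0 0 -0.5 0.4 -0.95 0.1 0" --pt "0 0 -0.5 0.4 -0.95 0.1 0" --pt "0 0 -0.5 0.4 -0.95 0.1 0" --pt "0 0 -0.5 0.4 -0.95 0.1 0" --pt "0 0 -0.5 0.4 -0.95 0.1 0" --pt "0 0 -0.5 0.4 -0.95 0.1 0" --pt "0 0 -0.5 0.4 -0.95 0.1 0" --pt "0 0 -0.5 0.4 -0.95 0.1 0"

```text
clock: 1.77
tcp_pos: [0.4809, 0.1173, 0.3027]
ee_rot: [-0.004, 0.589, 0.808, -0.005]
force: [1.1, 1.0, 0.3]
width: 0.0003
```

Call:
play_rows --pt "0 0 -0.5 0.4 -0.85 0 0" --pt "0 0 -0.5 0.4 -0.85 0 0" --pt "0 0 -0.5 0.4 -0.85 0 0" --pt "0 0 -0.5 0.4 -0.85 0 0" --pt "0 0 -0.5 0.4 -0.85 0 0" --pt "0 0 -0.5 0.4 -0.85 0 0" --pt "0 0 -0.2 0.3 -0.7 0 0" --pt "0 0 0 0 0 0 0" --pt "0 0 0 0 0 0 0" --pt "0 0 0 0 0 0 0"

```text
clock: 2.6
tcp_pos: [0.5509, -0.0402, 0.3]
ee_rot: [-0.006, 0.695, 0.719, -0.006]
force: [-0.3, 0.3, 0.1]
width: 0.0007
```

Run:
```python
from h import *
s=ctrl.observe(); print(s["clock"],s["tcp_pos"],s["ee_rot"],s["joint_pos"])
im=viewer.camera("wrist"); cv2.imwrite("pics/w1.png",im[:,:,::-1])
np.savez("w1.npz",p=s["tcp_pos"],q=s["ee_rot"])
cv2.imwrite("pics/w1x.png",cv2.resize(im[:,:,::-1],(800,600),interpolation=cv2.INTER_CUBIC))
```

```text
2.6 [ 0.55085873 -0.04019348  0.30004096] [-0.00609271  0.69474059  0.71921274 -0.00560661] [-1.18138293e-01 -1.49176782e-01  1.55518227e+00 -1.57878711e-03
  1.75207377e+00 -1.53021891e-01]
```

View pics/w1x.png

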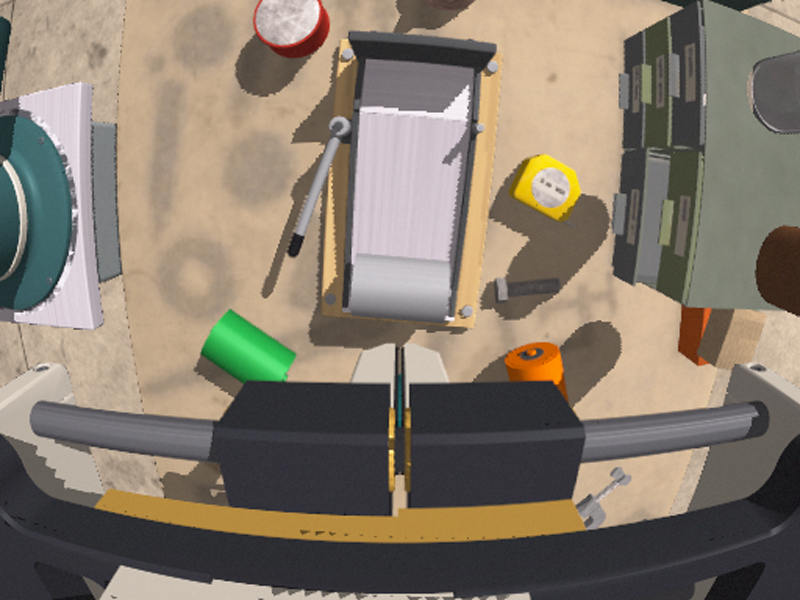

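The wrist view shows the stand whole. The plain grey roller with black end is at (400,287), in the ramp's foot, and green (248,345) and orange (535,365) are off to the sides. The hub is at (340,127), the bar tip at (295,245) and the stop plate's top corners at (349,33) and (496,44). The roller meant is the grey one, the only one on the ramp.

Run:
```python
from h import *
d=np.load("w1.npz");st=(d["p"],d["q"]);k=.64
for n,uv,z in [("hub",(340,126),.072),("tipend",(294,247),.062),("bd ul",(343,39),.012),("bd ur",(498,47),.012),("bd lr",(473,328),.012),("bd ll",(320,313),.012),("sp l",(349,32),.092),("sp r",(496,43),.092),("roller top",(401,270),.076),("rollL",(350,290),.046),("rollR",(452,296),.046)]:
    print(n,onz(*ray("wrist",np.array(uv)*k,st),z).round(4))
# crops: roller and plate, enlarged
a=cv2.imread("pics/w1.png")
c1=cv2.resize(a[150:215,190:320],None,fx=4.5,fy=4.5,interpolation=cv2.INTER_CUBIC)
c2=cv2.resize(a[15:95,190:330],None,fx=4.2,fy=4.2,interpolation=cv2.INTER_CUBIC)
W=max(c1.shape[1],c2.shape[1]);f=lambda c:cv2.copyMakeBorder(c,0,0,0,W-c.shape[1],0)
cv2.imwrite("pics/w1c.png",np.vstack([f(c1[:264]),f(c2)])); print(c1.shape,c2.shape)
```

```text
hub [0.492  0.0716 0.072 ]
tipend [ 0.4496 -0.0385  0.062 ]
bd ul [0.4826 0.1691 0.012 ]
bd ur [0.6382 0.1676 0.012 ]
bd lr [ 0.6281 -0.1275  0.012 ]
bd ll [ 0.4645 -0.1173  0.012 ]
sp l [0.4992 0.1518 0.092 ]
sp r [0.6216 0.1478 0.092 ]
roller top [ 0.5493 -0.0539  0.076 ]
rollL [ 0.5006 -0.0818  0.046 ]
rollR [ 0.5994 -0.084   0.046 ]
(292, 585, 3) (336, 588, 3)
```

View pics/w1c.png

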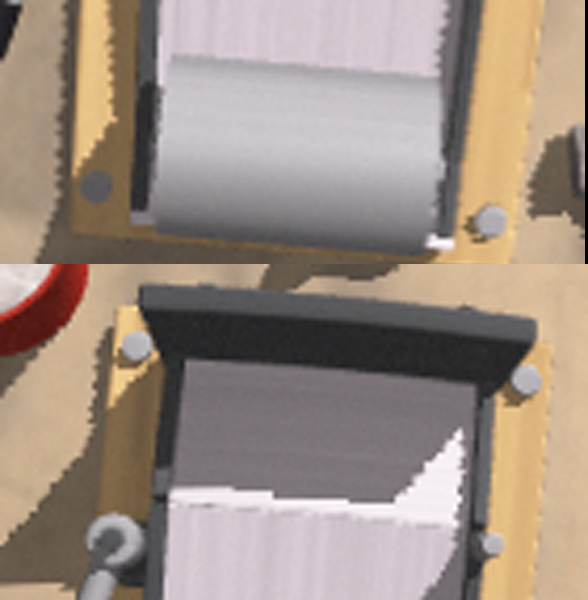

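Run:
```python
from h import *
from scipy.optimize import least_squares
d=np.load("w1.npz");st=(d["p"],d["q"])
c1=lambda u,v:(190+u/4.5,150+v/4.5); c2=lambda u,v:(190+u/4.2,15+(v-264)/4.2)
P=[((48,66,72),c2(117,538)),((120,62,92),c2(147,314)),((120,-62,92),c2(533,346)),((-145,82,12),c1(75,232)),((145,82,12),c2(118,306)),((145,-82,12),c2(549,343))]
P=[(np.array(m)/1e3,uv) for m,uv in P]
def T(x,m): c,s=np.cos(x[2]),np.sin(x[2]); return np.array([x[0]+c*m[0]-s*m[1],x[1]+s*m[0]+c*m[1],m[2]])
f=lambda x:np.concatenate([project("wrist",T(x,m),st)-uv for m,uv in P])
r=least_squares(f,[.55,.02,1.6],loss="soft_l1"); print(r.x,f(r.x).reshape(-1,2).round(1).tolist())
x=r.x; np.save("stand.npy",x)
def inv(p): c,s=np.cos(x[2]),np.sin(x[2]); a,b=p[0]-x[0],p[1]-x[1]; return np.array([c*a+s*b,-s*a+c*b,p[2]])*1e3
# roller in stand frame by tangent planes in stand xz
for a,b in [(c1(168,57),c1(158,232)),(c1(440,75),c1(428,252)),(c1(300,66),c1(293,243))]:
    o,_=ray("wrist",a,st);oo=inv(o);A=[]
    for u in (a,b):
        e=inv(o+ray("wrist",u,st)[1])-oo; A.append(np.arctan2(-e[2],e[0]))
    m=(A[0]+A[1])/2;h=abs(A[0]-A[1])/2;D=30/np.sin(h)
    print("roller xz",(oo[0]+D*np.cos(m)).round(1),(oo[2]-D*np.sin(m)).round(1))
    print(inv(onz(*ray("wrist",a,st),.05)).round(1))
tip=inv(onz(*ray("wrist",(188.5,157),st),.062));print("tip",tip, "theta",.35+np.arctan2(-(tip[1]-66),-(tip[0]-48)))
print("hub from top",inv(tri([ray("wrist",c2(117,538),st),ray("top",np.array((340,347))*.64)])[0]))
```

```text
[0.55566821 0.02086604 1.5273746 ] [[-0.4, 0.3], [-2.1, -0.5], [1.3, -0.1], [-0.1, 0.6], [-0.2, -0.1], [1.5, -0.2]]
roller xz -102.0 35.4
[-68.8  47.1  50. ]
roller xz -99.6 41.0
[-67.5 -41.9  50. ]
roller xz -101.0 38.4
[-68.4   3.9  50. ]
tip [-62.29791754 102.97841226  62.        ] theta 0.026516999790767715
hub from top [50.61589106 69.17484036 47.36967945]
```

Call:
play_rows --pt "0 -0.2 -0.25 -0.04 -0.8 0 0" --pt "0 0 -0.25 -0.04 -0.8 -0.5 0" --pt "0 0 -0.25 -0.04 -0.8 -0.8 0" --pt "0 0 -0.25 -0.04 -0.8 -1 0" --pt "0 0 0 0 -0.5 -1 0" --pt "0 0 0 0 0 -1 0" --pt "0 0 0 0 0 -1 0" --pt "0 0 0 0 0 -1 0" --pt "0 0 0 0 0 -1 0" --pt "0 0 0 0 0 -0.8 0"

```text
clock: 3.48
tcp_pos: [0.5459, -0.1269, 0.0969]
ee_rot: [0.005, 0.719, 0.695, 0.004]
force: [0.2, -0.2, 0.7]
width: 0.0008
```

Call:
play_rows --pt "0 0 0 0 0 -0.3 0" --pt "0 0 0 0 0 0 0" --pt "0 0 0 0 0 0 0" --pt "0 0 0 0 0 0 0" --pt "0 0 0 0 0 0 0" --pt "0 0 0 0 0 0 0" --pt "0 0 0 0 0 0 0" --pt "0 0 0 0 0 0 0" --pt "0 0 0 0 0 0 0" --pt "0 0 0 0 0 0 0"

```text
clock: 4.32
tcp_pos: [0.5466, -0.1241, 0.0922]
ee_rot: [0.006, 0.717, 0.697, 0.005]
force: [-0.6, 1.0, 0.0]
width: 0.0003
```

```bash
cat >> h.py <<'E'
def inv(p):
    x=np.load("stand.npy");c,s=np.cos(x[2]),np.sin(x[2]); a,b=p[0]-x[0],p[1]-x[1]; return np.array([c*a+s*b,-s*a+c*b,p[2]])*1e3
def fwd(m):
    x=np.load("stand.npy");m=np.array(m)/1e3;c,s=np.cos(x[2]),np.sin(x[2]); return np.array([x[0]+c*m[0]-s*m[1],x[1]+s*m[0]+c*m[1],m[2]])
def state():
    s=ctrl.observe();q=s["ee_rot"];R=Ro.from_quat([q[1],q[2],q[3],q[0]]).as_matrix();x=np.load("stand.npy")
    print(round(s["clock"],2),"tcp stand mm",inv(s["tcp_pos"]).round(1),"F",s["force"].round(1),"toolz",R[:,2].round(3),"yaw-stand",round((np.arctan2(R[1,1],R[0,1])+np.pi-x[2]-np.pi/2),3)); return s
def snap(n):
    s=state(); im=viewer.camera("wrist")[:,:,::-1]; cv2.imwrite(f"pics/{n}.png",im); np.savez(n+".npz",p=s["tcp_pos"],q=s["ee_rot"])
    cv2.imwrite(f"pics/{n}x.png",cv2.resize(im,(800,600),interpolation=cv2.INTER_CUBIC))
E
python3 -c "
from h import *
snap('w2')"
```

```text
4.32 tcp stand mm [-145.2    2.8   92.2] F [-0.6  1.   0. ] toolz [ 0.016 -0.002 -1.   ] yaw-stand 0.014
```

View pics/w2x.png

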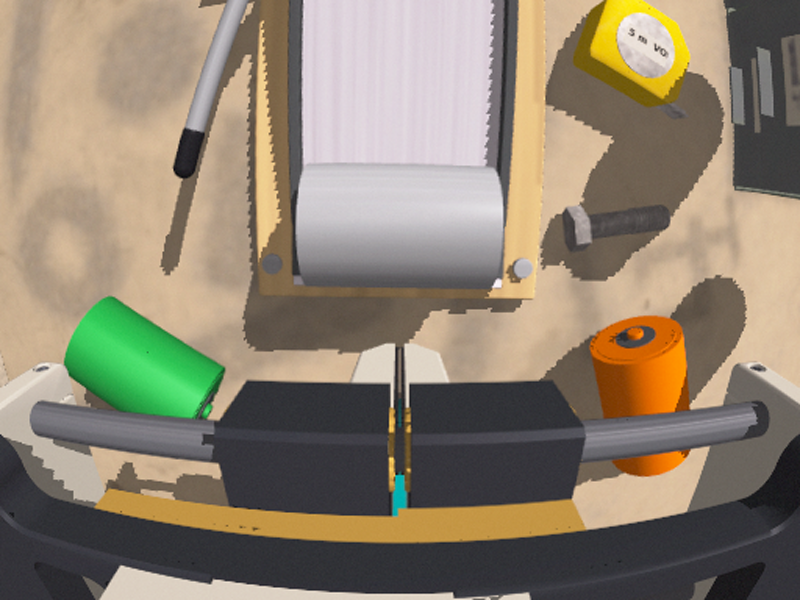

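The view shows the roller spanning x 298–503 with its centre at 400, lined up with the closed fingers at (400,370). It sits straight and nothing lies under the fingers.

Call:
play_rows --pt "0 0.1 0 0 -0.3 0 0" --pt "0 0.1 0 0 -0.2 0 0" --pt "0 0 0 0 0 0 0" --pt "0 0 0 0 0 -0.3 0" --pt "0 0 0 0 0 -0.3 0" --pt "0 0 0 0 0 -0.3 0" --pt "0 0 0 0 0 -0.3 0" --pt "0 0 0 0 0 -0.3 0" --pt "0 0 0 0 0 0 0" --pt "0 0 0 0 0 0 0"

```text
clock: 5.2
tcp_pos: [0.5455, -0.138, 0.0486]
ee_rot: [-0.001, 0.718, 0.696, -0.002]
force: [0.4, 0.6, 0.2]
width: 0.0004
```

Run:
```python
from h import *
state()
d1=np.load("w1.npz");d2=np.load("w2.npz");k=.64
a=(d1["p"],d1["q"]);b=(d2["p"],d2["q"])
X,e=tri([ray("wrist",np.array((295,245))*k,a),ray("wrist",np.array((186,167))*k,b)]);print("bar tip",inv(X),e)
X,e=tri([ray("wrist",np.array((320,313))*k,a),ray("wrist",np.array((262,296))*k,b)]);print("board ll",inv(X),e)
def rol(st,p,q):
    o,_=ray("wrist",p,st);oo=inv(o);A=[]
    for u in (p,q):
        e=inv(o+ray("wrist",u,st)[1])-oo;A.append(np.arctan2(-e[2],e[0]))
    m=(A[0]+A[1])/2;D=30/np.sin(abs(A[0]-A[1])/2);return oo[0]+D*np.cos(m),oo[2]-D*np.sin(m),m,oo
r=rol(b,np.array((400,163))*k,np.array((400,287))*k);print("roller w2",r[:2])
c1=lambda u,v:np.array((190+u/4.5,150+v/4.5))
q=rol(a,c1(300,66),c1(293,243))
# intersect centre lines
A=np.array([[np.cos(r[2]),-np.cos(q[2])],[-np.sin(r[2]),np.sin(q[2])]]);B=np.array([q[3][0]-r[3][0],q[3][2]-r[3][2]])
t=np.linalg.solve(A,B);print("roller 2view",r[3][0]+t[0]*np.cos(r[2]),r[3][2]-t[0]*np.sin(r[2]))
```

```text
5.2 tcp stand mm [-159.2    3.3   48.6] F [0.4 0.6 0.2] toolz [-0.004 -0.001 -1.   ] yaw-stand 0.014
bar tip [-65.86582621 106.77429247  51.28283924] [np.float64(0.002592127961950438), np.float64(0.0025921279619504577)]
board ll [-151.38057282   89.92417722  -14.68561533] [np.float64(0.000638226154626887), np.float64(0.0006382261546268832)]
roller w2 (np.float64(-98.78023741363799), np.float64(46.3387128372857))
roller 2view -98.59246674179255 47.96973398035371
```

Call:
play_rows --pt "0 0 0 0.006 0.15 0 0" --pt "0 0 0 0.006 0.15 0 0" --pt "0 0 0 0.006 0.15 0 0" --pt "0 0 0 0.006 0.15 0 0" --pt "0 0 0 0.006 0.12 0 0" --pt "0 0 0 0.006 0.12 0 0" --pt "0 0 0 0.006 0.12 0 0" --pt "0 0 0 0.006 0.12 0.015 0" --pt "0 0 0 0.006 0.12 0.02 0" --pt "0 0 0 0.006 0.12 0.02 0"

```text
clock: 6.03
tcp_pos: [0.5487, -0.103, 0.0535]
ee_rot: [0.002, 0.717, 0.697, -0.002]
force: [-1.9, -5.0, 6.8]
width: 0.0005
```

```bash
python3 -c "
from h import *
snap('w3')"
```

```text
6.03 tcp stand mm [-124.     1.5   53.5] F [-1.9 -5.   6.8] toolz [ 0.    -0.005 -1.   ] yaw-stand 0.014
```

View pics/w3x.png

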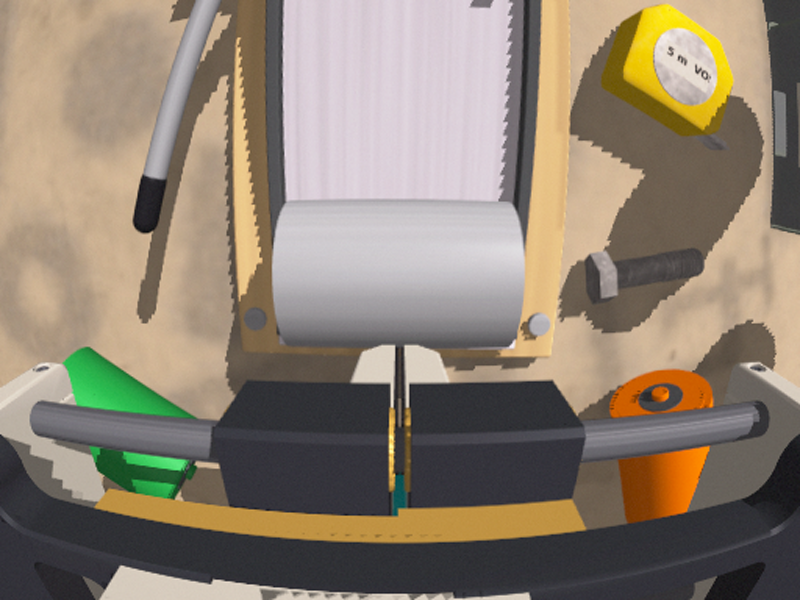

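The roller's rear edge at row 347 is touching the finger at (400,347). The roller is still square across the ramp. I'll work out where it is, since an upward force showed up.

```bash
cat >> h.py <<'E'
def rol(n,v1,v2,u=400):
    d=np.load(n+".npz");st=(d["p"],d["q"]);A=[]
    for v in (v1,v2):
        o,e=ray("wrist",np.array((u,v))*.64,st);oo=inv(o);e=inv(o+e)-oo;A.append(np.arctan2(-e[2],e[0]))
    m=(A[0]+A[1])/2;D=30/np.sin(abs(A[0]-A[1])/2);return [oo[0]+D*np.cos(m),oo[2]-D*np.sin(m)]
E
python3 - <<'E'
from h import *
s=state()
print(rol("w3",199,347),rol("w3",199,346,460),rol("w3",199,347,330))
E
```

```text
6.08 tcp stand mm [-123.7    1.4   53.8] F [-1.3 -2.8  6.7] toolz [ 0.001 -0.005 -1.   ] yaw-stand 0.014
[np.float64(-92.71466546293813), np.float64(46.9205066326341)] [np.float64(-92.16637287894613), np.float64(46.65443250691024)] [np.float64(-92.73921199397824), np.float64(48.2627707473203)]
```

Call:
play_rows --pt "0 0 0 0 0 0 0" --pt "0 0 0 0 0 0 0" --pt "0 0 0 0 0 0 0" --pt "0 0 0 0 0 0 0" --pt "0 0 0 0 0 0 0" --pt "0 0 0 0 0 0 0" --pt "0 0 0 0 0 0 0" --pt "0 0 0 0 0 0 0" --pt "0 0 0 0 0 0 0" --pt "0 0 0 0 0 0 0"

```text
clock: 6.92
tcp_pos: [0.5491, -0.1024, 0.0544]
ee_rot: [0.002, 0.717, 0.697, -0.001]
force: [-0.9, -1.4, 2.0]
width: 0.0005
```

Run:
```python
from h import *
s=state()
d=np.load("w3.npz");st=(d["p"],d["q"]);q=d["q"];R=Ro.from_quat([q[1],q[2],q[3],q[0]]).as_matrix()
for x in (0,7.5,13):
  for z in (17,0,-20,-40,-65,-90): print(x,z,(project("wrist",d["p"]+R@np.array([x,0,z])/1e3,st)/.64).round(0), (project("wrist",d["p"]+R@np.array([x,17.5,z])/1e3,st)/.64).round(0))
a=cv2.imread("pics/w3.png");cv2.imwrite("pics/w3c.png",cv2.resize(a[205:345,130:385],None,fx=3,fy=3,interpolation=cv2.INTER_CUBIC))
```

```text
6.92 tcp stand mm [-123.5    1.2   54.4] F [-0.9 -1.4  2. ] toolz [ 0.001 -0.005 -1.   ] yaw-stand 0.014
0 17 [399. 336.] [438. 336.]
0 0 [398. 351.] [441. 351.]
0 -20 [398. 371.] [445. 371.]
0 -40 [398. 395.] [451. 395.]
0 -65 [398. 436.] [459. 435.]
0 -90 [398. 490.] [471. 489.]
7.5 17 [399. 321.] [438. 321.]
7.5 0 [398. 334.] [441. 334.]
7.5 -20 [398. 352.] [446. 352.]
7.5 -40 [398. 375.] [452. 375.]
7.5 -65 [398. 413.] [461. 412.]
7.5 -90 [398. 466.] [473. 464.]
13 17 [399. 309.] [438. 309.]
13 0 [398. 321.] [442. 321.]
13 -20 [398. 338.] [446. 338.]
13 -40 [398. 360.] [452. 360.]
13 -65 [398. 396.] [462. 395.]
13 -90 [398. 446.] [475. 445.]
```

View pics/w3c.png

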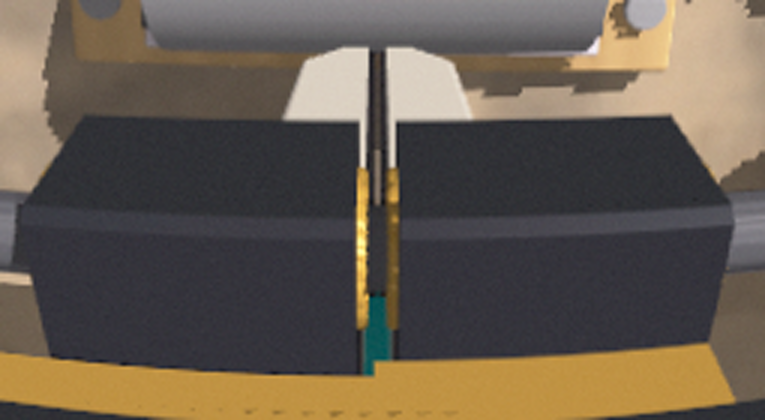

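Call:
play_rows --pt "0 0 0 0.01 0.12 0 0" --pt "0 0 0 0.01 0.15 0 0" --pt "0 0 0 0.01 0.15 0 0" --pt "0 0 0 0.01 0.15 0 0" --pt "0 0 0 0.01 0.15 0 0" --pt "0 0 0 0.01 0.15 0 0" --pt "0 0 0 0.01 0.15 0 0" --pt "0 0 0 0.01 0.15 0 0" --pt "0 0 0 0.01 0.15 0 0" --pt "0 0 0 0.01 0.15 0 0"

```text
clock: 7.75
tcp_pos: [0.556, -0.0703, 0.0656]
ee_rot: [0.012, 0.718, 0.696, -0.002]
force: [-4.6, -3.4, 11.1]
width: 0.0006
```

```bash
cat >> h.py <<'E'
def edges(n,us=(330,460)):
    g=cv2.imread(f"pics/{n}x.png"); 
    for u in us:
        c=g[60:420,u-4:u+5].astype(float).mean(1); gr=np.abs(np.gradient(cv2.GaussianBlur(c,(1,5),0),axis=0)).sum(1)
        pk=[i for i in range(2,len(gr)-2) if gr[i]==gr[i-4 if i>4 else 0:i+5].max() and gr[i]>12]
        print(u,[(i+60,int(gr[i])) for i in pk])
E
python3 -c "
from h import *
snap('w4');edges('w4');edges('w3')"
```

```text
7.75 tcp stand mm [-91.   -4.3  65.6] F [-4.6 -3.4 11.1] toolz [ 0.014 -0.019 -1.   ] yaw-stand 0.012
330 [(227, 35), (367, 30), (382, 61)]
460 [(62, 44), (81, 75), (218, 45), (358, 126), (382, 154)]
330 [(199, 31), (347, 15), (382, 25)]
460 [(199, 29), (348, 16), (370, 63), (382, 89)]
```

View pics/w4x.png

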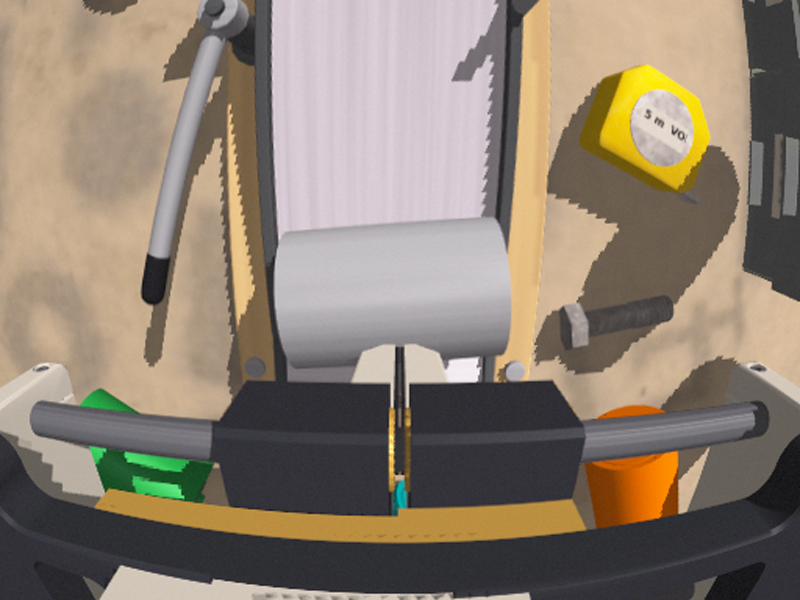

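```bash
python3 -c "
from h import *
print(rol('w4',227,367,330),rol('w4',218,358,460));s=state();print(s['ft_torque'],s['joint_torque'])"
```

```text
[np.float64(-72.21589163906808), np.float64(51.75332848539631)] [np.float64(-67.93458292389818), np.float64(51.12867510610056)]
7.8 tcp stand mm [-90.5  -4.5  65.8] F [-3.2 -3.  11. ] toolz [ 0.014 -0.019 -1.   ] yaw-stand 0.012
[-0.64687196  0.71051433 -0.00799803] [  0.13428468 -46.33013964 -53.58174562   0.91587882  -0.96876472
  -0.12575101]
```

The picture explains the upward force. The finger tip, always seen at v≈345, lies over the top of the roller. From the wrist calibration that puts the real tip about 12 mm above the TCP height, not 17 mm below it, so the fingers pushed too high and rode up. I'll back off slowly with the roller still leaning on the fingers, so it returns to the valley gently.

Call:
play_rows --pt "0 0 0 0 0 0 0" --pt "0 0 0 0 0 0 0" --pt "0 0 0 0 -0.05 0 0" --pt "0 0 0 0 -0.08 0 0" --pt "0 0 0 0 -0.08 0 0" --pt "0 0 0 0 -0.08 0 0" --pt "0 0 0 0 -0.08 0 0" --pt "0 0 0 0 -0.08 0 0" --pt "0 0 0 0 -0.08 0 0" --pt "0 0 0 0 0 0 0"

```text
clock: 8.63
tcp_pos: [0.556, -0.0837, 0.0654]
ee_rot: [0.011, 0.718, 0.696, -0.001]
force: [-0.1, -0.8, 0.1]
width: 0.0004
```

Run:
```python
from h import *
snap("w5");edges("w5",(310,330,460,480))
d=np.load("w5.npz");st=(d["p"],d["q"]);q=d["q"];R=Ro.from_quat([q[1],q[2],q[3],q[0]]).as_matrix()
for x,z in [(7.5,-12),(37.5,-65),(37.5,-93)]: print(x,z,(project("wrist",d["p"]+R@np.array([x,0,z])/1e3,st)/.64).round(0))
```

```text
8.63 tcp stand mm [-104.5   -4.9   65.4] F [-0.1 -0.8  0.1] toolz [ 0.014 -0.018 -1.   ] yaw-stand 0.012
310 [(236, 37), (373, 18), (382, 25)]
330 [(234, 35), (372, 17), (382, 27)]
460 [(225, 39), (363, 118), (373, 115), (382, 27)]
480 [(152, 18), (164, 19), (172, 17), (177, 28), (183, 15), (190, 25), (202, 24), (214, 29), (220, 17), (225, 16), (362, 78), (373, 80), (380, 58)]
7.5 -12 [398. 344.]
37.5 -65 [398. 310.]
37.5 -93 [397. 351.]
```

```bash
python3 -c "
from h import *
print(rol('w5',234,372,330),rol('w5',225,363,460))
im=viewer.camera('scene')[:,:,::-1]; cv2.imwrite('pics/sc5.png',im); cv2.imwrite('pics/sc5x.png',cv2.resize(im[150:290,140:330],None,fx=4,fy=4,interpolation=cv2.INTER_CUBIC))"
```

```text
[np.float64(-88.96087814321444), np.float64(49.643008117217875)] [np.float64(-84.61356363173027), np.float64(48.95867897550585)]
```

View pics/sc5x.png

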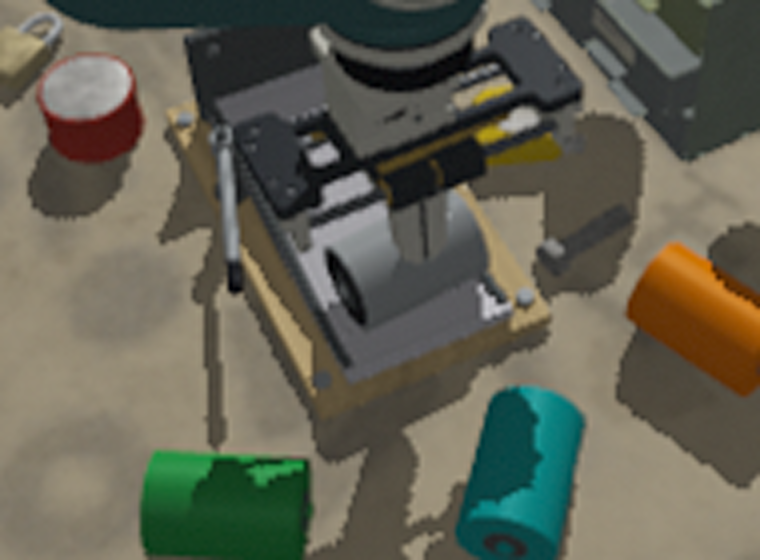

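The scene view shows the fingertips at about (420,262) in the crop, against the rear upper half of the roller. I'll measure the tip by casting that ray onto the tool's mid plane.

Run:
```python
from h import *
for uv in [(420,262),(428,262),(397,255),(447,258)]:
    o,d=ray("scene",(140+uv[0]/4,150+uv[1]/4)); a=inv(o);b=inv(o+d)
    for y in (-22,-5,12):
        t=(y-a[1])/(b[1]-a[1]); print(uv,y,(a+t*(b-a)).round(1))
    for x in (-112,-104.5):
        t=(x-a[0])/(b[0]-a[0]); print("   x",x,(a+t*(b-a)).round(1))
```

```text
(420, 262) -22 [-66.8 -22.   11.6]
(420, 262) -5 [-104.8   -5.    64.7]
(420, 262) 12 [-142.7   12.   117.9]
   x -112 [-112.    -1.8   74.9]
   x -104.5 [-104.5   -5.1   64.4]
(428, 262) -22 [-79.7 -22.   26.2]
(428, 262) -5 [-116.7   -5.    78.3]
(428, 262) 12 [-153.8   12.   130.5]
   x -112 [-112.    -7.2   71.7]
   x -104.5 [-104.5  -10.6   61.1]
(397, 255) -22 [-27.9 -22.  -24.7]
(397, 255) -5 [-68.5  -5.   30.9]
(397, 255) 12 [-109.    12.    86.5]
   x -112 [-112.    13.3   90.6]
   x -104.5 [-104.5   10.1   80.3]
(447, 258) -22 [-108.4  -22.    62.9]
(447, 258) -5 [-143.5   -5.   112.6]
(447, 258) 12 [-178.6   12.   162.4]
   x -112 [-112.   -20.3   68. ]
   x -104.5 [-104.5  -23.9   57.4]
```

Call:
play_rows --pt "0 0 0 -0.01 -0.07 0 0" --pt "0 0 0 -0.01 -0.07 0 0" --pt "0 0 0 -0.01 -0.07 0 0" --pt "0 0 0 -0.01 -0.07 0 0" --pt "0 0 0 -0.01 -0.07 0 0" --pt "0 0 0 -0.01 -0.07 0 0" --pt "0 0 0 -0.01 -0.07 0 0" --pt "0 0 0 -0.01 -0.07 0 0" --pt "0 0 0 -0.01 -0.07 0 0" --pt "0 0 0 -0.01 -0.07 0 0"

```text
clock: 9.57
tcp_pos: [0.5531, -0.1021, 0.0653]
ee_rot: [0.011, 0.718, 0.696, -0.001]
force: [-0.5, -0.3, -0.1]
width: 0.0003
```

```bash
python3 -c "
from h import *
snap('w6');edges('w6',(330,460))"
```

```text
9.57 tcp stand mm [-123.    -2.8   65.3] F [-0.5 -0.3 -0.1] toolz [ 0.013 -0.018 -1.   ] yaw-stand 0.012
330 [(212, 38), (382, 27)]
460 [(203, 38), (343, 16), (362, 34), (382, 81)]
```

```bash
python3 -c "
from h import *
print(rol('w6',212,351,330),rol('w6',203,343,460))"
```

```text
[np.float64(-98.12872082311773), np.float64(48.37296335786553)] [np.float64(-93.6220197914974), np.float64(49.27438727378055)]
```

Call:
play_rows --pt "0 0 0 -0.04 -0.2 0 0" --pt "0 0.1 0 -0.04 -0.3 0 0" --pt "0.1 0.1 0 -0.04 -0.3 0 0" --pt "0.1 0 0 -0.02 -0.3 0 0" --pt "0 0 0 0 -0.3 0 0" --pt "0 0 0 0 0 -0.3 0" --pt "0 0 0 0 0 -0.4 0" --pt "0 0 0 0 0 -0.4 0" --pt "0 0 0 0 0 -0.4 0" --pt "0 0 0 0 0 0 0"

```text
clock: 10.45
tcp_pos: [0.5486, -0.1421, 0.0232]
ee_rot: [-0.002, 0.718, 0.696, -0.002]
force: [-0.4, 0.4, -0.6]
width: 0.0005
```

```bash
python3 -c "
from h import *
snap('w7');edges('w7',(330,400,460))"
```

```text
10.45 tcp stand mm [-163.1    0.    23.2] F [-0.4  0.4 -0.6] toolz [-0.005  0.    -1.   ] yaw-stand 0.011
330 [(102, 26), (283, 18), (362, 71), (382, 100)]
400 [(96, 27), (278, 40), (284, 25), (346, 32), (362, 14)]
460 [(93, 30), (275, 37), (285, 27), (317, 72), (382, 91)]
```

View pics/w7x.png

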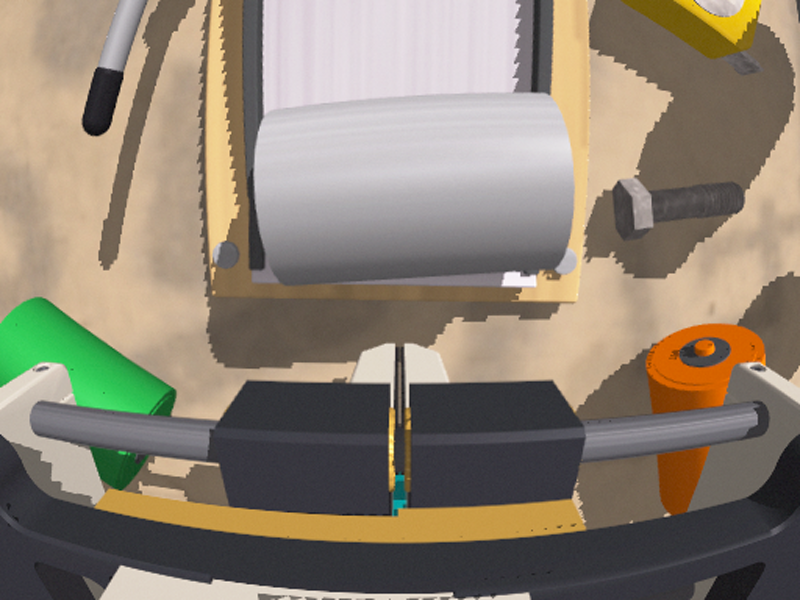

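The picture shows the roller back in the valley, spanning u 255–573 with its right end about 8 px further uphill (skew ≈0.07 rad). The fingers are clear behind it at (400,345), with the tip now at z≈34 mm. I'll push again, slightly to the +y side so it squares up.

Call:
play_rows --pt "0 0 -0.1 -0.06 0.16 0 0" --pt "0 0 0 -0.06 0.16 0 0" --pt "0 0 0 0.006 0.16 0 0" --pt "0 0 0 0.006 0.16 0 0" --pt "0 0 0 0.006 0.16 0 0" --pt "0 0 0 0.006 0.12 0 0" --pt "0 0 0 0.006 0.12 0 0" --pt "0 0 0 0.006 0.12 0 0" --pt "0 0 0 0.006 0.12 0 0" --pt "0 0 0 0.006 0.12 0.01 0"

```text
clock: 11.33
tcp_pos: [0.5479, -0.1031, 0.0264]
ee_rot: [-0.0, 0.721, 0.693, -0.001]
force: [-1.0, -1.4, 0.8]
width: 0.001
```

```bash
python3 -c "
from h import *
snap('w8');edges('w8',(330,400,460))"
```

```text
11.33 tcp stand mm [-124.2    2.4   26.4] F [-1.  -1.4  0.8] toolz [-0.002 -0.001 -1.   ] yaw-stand 0.004
330 [(185, 37), (361, 27), (369, 20), (382, 25)]
400 [(183, 35), (360, 28)]
460 [(182, 41), (358, 28), (371, 21), (382, 32)]
```

Call:
play_rows --pt "0 0 0 0.006 0.14 0.01 0" --pt "0 0 0 0.006 0.15 0.01 0" --pt "0 0 0 0.006 0.15 0.01 0" --pt "0 0 0 0.006 0.15 0.01 0" --pt "0 0 0 0.006 0.15 0.01 0" --pt "0 0 0 0.006 0.15 0.01 0" --pt "0 0 0 0.006 0.15 0.01 0" --pt "0 0 0 0.006 0.15 0.01 0" --pt "0 0 0 0.006 0.15 0.01 0" --pt "0 0 0 0.006 0.15 0.01 0"

```text
clock: 12.22
tcp_pos: [0.5496, -0.0621, 0.0293]
ee_rot: [0.0, 0.721, 0.693, -0.001]
force: [-1.3, -1.7, 1.2]
width: 0.0001
```

```bash
python3 -c "
from h import *
print(rol('w8',185,361,330),rol('w8',182,358,460))
snap('w9');edges('w9',(330,400,460))"
```

```text
[np.float64(-86.15312938373494), np.float64(50.193098801639195)] [np.float64(-85.04508494799214), np.float64(49.623921748467865)]
12.22 tcp stand mm [-83.1   2.5  29.3] F [-1.3 -1.7  1.2] toolz [-0.001 -0.001 -1.   ] yaw-stand 0.003
330 [(185, 38), (363, 26), (382, 65)]
400 [(184, 32), (364, 28), (412, 19)]
460 [(185, 43), (364, 23), (376, 28), (382, 93)]
```

Call:
play_rows --pt "0 0 0 0.006 0.14 0.02 0" --pt "0 0 0 0.006 0.15 0.02 0" --pt "0 0 0 0.006 0.15 0.02 0" --pt "0 0 0 0.006 0.15 0.02 0" --pt "0 0 0 0.006 0.15 0.02 0" --pt "0 0 0 0.006 0.15 0.02 0" --pt "0 0 0 0.006 0.15 0.02 0" --pt "0 0 0 0.006 0.15 0.02 0" --pt "0 0 0 0.006 0.15 0.02 0" --pt "0 0 0 0.006 0.15 0.02 0"

```text
clock: 13.1
tcp_pos: [0.5512, -0.0206, 0.0348]
ee_rot: [-0.0, 0.721, 0.693, -0.001]
force: [-1.0, -2.3, 1.7]
width: 0.0007
```

```bash
python3 -c "
from h import *
snap('w10');edges('w10',(330,400,460))"
```

```text
13.1 tcp stand mm [-41.7   2.7  34.8] F [-1.  -2.3  1.7] toolz [-0.001 -0.001 -1.   ] yaw-stand 0.003
330 [(64, 89), (78, 36), (185, 32), (363, 24), (382, 56)]
400 [(66, 93), (77, 36), (184, 27), (364, 27)]
460 [(65, 105), (79, 42), (185, 35), (364, 26), (382, 80)]
```

Call:
play_rows --pt "0 0 0 0.006 0.14 0.02 0" --pt "0 0 0 0.006 0.15 0.02 0" --pt "0 0 0 0.006 0.15 0.02 0" --pt "0 0 0 0.006 0.15 0.02 0" --pt "0 0 0 0.006 0.15 0.02 0" --pt "0 0 0 0.006 0.15 0.02 0" --pt "0 0 0 0.006 0.15 0.02 0" --pt "0 0 0 0.006 0.15 0.02 0" --pt "0 0 0 0.006 0.15 0.02 0" --pt "0 0 0 0.006 0.15 0.02 0"

```text
clock: 13.98
tcp_pos: [0.5527, 0.0208, 0.0404]
ee_rot: [-0.0, 0.721, 0.693, -0.001]
force: [-0.3, -2.4, -0.1]
width: 0.0001
```

```bash
python3 -c "
from h import *
snap('w11');edges('w11',(330,400,460))"
```

```text
13.98 tcp stand mm [-0.2  2.9 40.4] F [-0.3 -2.4 -0.1] toolz [-0.002 -0.001 -1.   ] yaw-stand 0.003
330 [(172, 85), (185, 63), (364, 23), (382, 56)]
400 [(175, 103), (185, 58), (365, 30), (372, 12)]
460 [(173, 88), (185, 67), (364, 26), (382, 73)]
```

Call:
play_rows --pt "0 0 0 0.006 0.14 0.02 0" --pt "0 0 0 0.006 0.14 0.02 0" --pt "0 0 0 0.006 0.14 0.02 0" --pt "0 0 0 0.006 0.14 0.02 0" --pt "0 0 0 0.006 0.12 0.01 0" --pt "0 0 0 0.006 0.1 0 0" --pt "0 0 0 0.004 0.08 0 0" --pt "0 0 0 0.004 0.08 0 0" --pt "0 0 0 0.004 0.08 0 0" --pt "0 0 0 0.004 0.08 0 0"

```text
clock: 14.87
tcp_pos: [0.552, 0.0502, 0.0423]
ee_rot: [-0.001, 0.721, 0.693, -0.004]
force: [0.1, 0.3, -0.7]
width: 0.0007
```

```bash
python3 -c "
from h import *
snap('w12');edges('w12',(330,400,460))"
```

```text
14.87 tcp stand mm [29.2  4.9 42.3] F [ 0.1  0.3 -0.7] toolz [-0.007 -0.005 -1.   ] yaw-stand 0.003
330 [(71, 46), (100, 22), (126, 71), (137, 27), (146, 99), (323, 22), (382, 59)]
400 [(70, 54), (99, 24), (125, 69), (156, 74), (347, 61)]
460 [(71, 52), (101, 23), (127, 70), (171, 50), (357, 19), (375, 47), (382, 132)]
```

```bash
python3 -c "
from h import *
print(rol('w12',146,323,330),rol('w12',171,357,460))"
```

```text
[np.float64(80.4219444004981), np.float64(64.61341411357569)] [np.float64(72.07916336567703), np.float64(73.11658868285252)]
```

View pics/w12x.png

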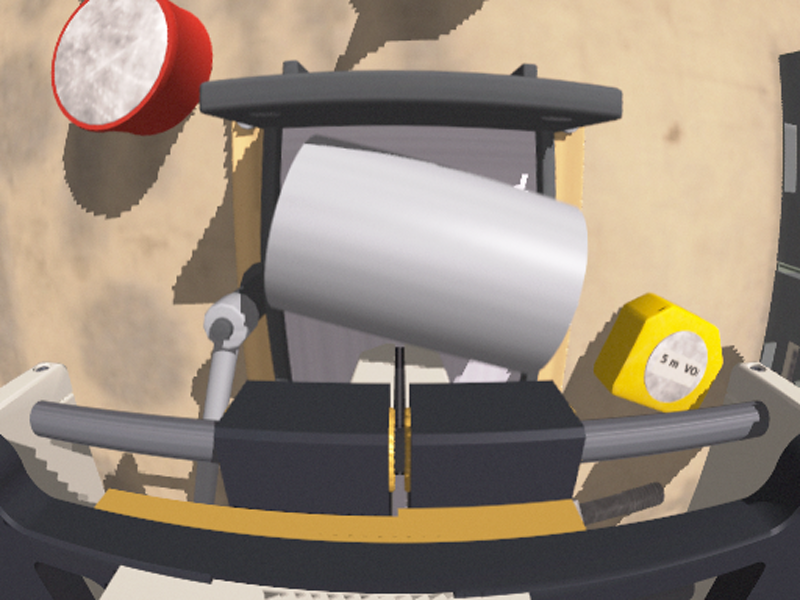

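The left end is past the crest and near the stop. The roller is skewed (rear edge from (300,305) to (540,370)) and no longer pressed by the fingers. I'll shift the fingers to its right, staying close behind, and look again.

Call:
play_rows --pt "0 0 0 0 -0.15 0 0" --pt "0 0 0 0.15 0 0 0" --pt "0 0 0 0.2 0 0 0" --pt "0 0 0 0.2 0 0 0" --pt "0 0 0 0.2 0 0 0" --pt "0 0 0 0.1 0 0 0" --pt "0 0 0 0 0 0 0" --pt "0 0 0 0 0 0 0" --pt "0 0 0 0 0 0 0" --pt "0 0 0 0 0 0 0"

```text
clock: 15.75
tcp_pos: [0.5762, 0.0468, 0.042]
ee_rot: [-0.001, 0.721, 0.693, -0.004]
force: [1.2, -0.1, -0.3]
width: 0.0007
```

```bash
python3 -c "
from h import *
snap('w13');edges('w13',(300,330,400,440,460))"
```

```text
15.75 tcp stand mm [ 26.8 -19.4  42. ] F [ 1.2 -0.1 -0.3] toolz [-0.007 -0.004 -1.   ] yaw-stand 0.003
300 [(62, 22), (94, 23), (115, 34), (129, 108), (296, 28), (368, 94), (382, 126)]
330 [(64, 60), (93, 23), (117, 37), (128, 119), (299, 29), (373, 83), (380, 100)]
400 [(62, 55), (92, 22), (120, 57), (133, 104), (306, 31), (347, 55), (360, 15)]
440 [(63, 63), (92, 23), (121, 75), (135, 101), (310, 72), (321, 55), (340, 37), (350, 20), (383, 119)]
460 [(65, 30), (93, 25), (122, 73), (129, 34), (136, 98), (312, 28), (327, 23), (334, 29), (340, 17), (346, 24), (358, 16), (368, 16), (382, 54)]
```

```bash
python3 -c "
from h import *
print(rol('w13',129,299,330),rol('w13',132.5,306,400),rol('w13',136,312,460))
for u,v in ((330,214),(460,224)):
    d=np.load('w13.npz');print(inv(onz(*ray('wrist',(u*.64,v*.64),(d['p'],d['q'])),.09)))"
```

```text
[np.float64(84.34091656818995), np.float64(57.122936887643164)] [np.float64(82.59043689363615), np.float64(59.236524092035495)] [np.float64(81.51240364534542), np.float64(62.373206483298844)]
[87.41573282 -0.3879858  90.        ]
[ 84.68039578 -37.0280043   90.        ]
```

Call:
play_rows --pt "0 0 0 0.006 0.12 0.02 0" --pt "0 0 0 0.006 0.12 0.02 0" --pt "0 0 0 0.006 0.12 0 0" --pt "0 0 0 0.006 0.1 0 0" --pt "0 0 0 0.006 0.1 0 0" --pt "0 0 0 0.006 0.08 0 0" --pt "0 0 0 0.004 0.08 0 0" --pt "0 0 0 0.004 0.08 0 0" --pt "0 0 0 0.004 0.08 0 0" --pt "0 0 0 0 0 0 0"

```text
clock: 16.63
tcp_pos: [0.5772, 0.0716, 0.0434]
ee_rot: [-0.001, 0.721, 0.693, -0.004]
force: [0.2, 0.3, -0.1]
width: 0.0005
```

```bash
python3 -c "
from h import *
snap('w14');edges('w14',(330,400,440))"
```

```text
16.63 tcp stand mm [ 51.6 -19.3  43.4] F [ 0.2  0.3 -0.1] toolz [-0.007 -0.004 -1.   ] yaw-stand 0.004
330 [(93, 54), (126, 23), (151, 72), (186, 30), (206, 105), (358, 23), (382, 56)]
400 [(73, 52), (125, 34), (150, 66), (181, 22), (186, 27), (210, 97), (360, 29), (403, 15)]
440 [(126, 13), (134, 20), (140, 44), (151, 15), (187, 27), (209, 106), (360, 44), (367, 84), (383, 116)]
```

Call:
play_rows --pt "0 0 0 0.004 0.08 0 0" --pt "0 0 0 0.004 0.06 0 0" --pt "0 0 0 0.004 0.06 0 0" --pt "0 0 0 0.004 0.06 0 0" --pt "0 0 0 0.004 0.06 0 0" --pt "0 0 0 0 0 0 0" --pt "0 0 0 0 0 0 0" --pt "0 0 0 0 0 0 0" --pt "0 0 0 0 0 0 0" --pt "0 0 0 0 0 0 0"

```text
clock: 17.52
tcp_pos: [0.5772, 0.0712, 0.0434]
ee_rot: [0.004, 0.722, 0.692, -0.01]
force: [0.6, -0.5, -0.8]
width: 0.0006
```

```bash
python3 -c "
from h import *
print(rol('w14',206,358,330),rol('w14',210,360,400),rol('w14',209,360,440))
snap('w15');edges('w15',(310,330,400,440))"
```

```text
[np.float64(80.81858187267798), np.float64(43.90595452990024)] [np.float64(78.81288820703442), np.float64(40.33919553161459)] [np.float64(79.49049010104117), np.float64(41.81810592909821)]
17.52 tcp stand mm [ 51.2 -19.3  43.4] F [ 0.6 -0.5 -0.8] toolz [-0.009 -0.019 -1.   ] yaw-stand 0.0
310 [(103, 46), (110, 16), (124, 19), (152, 56), (188, 28), (208, 95), (359, 21), (382, 50)]
330 [(91, 43), (123, 22), (152, 68), (188, 29), (207, 102), (359, 24), (382, 56)]
400 [(71, 48), (123, 29), (151, 71), (187, 26), (210, 96), (360, 31), (401, 18)]
440 [(124, 15), (132, 28), (139, 36), (152, 15), (183, 23), (188, 28), (210, 102), (360, 29), (367, 82), (383, 115)]
```

```bash
python3 -c "
from h import *
print(rol('w15',188,359,330),rol('w15',187,360,400),rol('w15',188,360,440))
d=np.load('w15.npz');st=(d['p'],d['q'])
for p in [(90,-19,95),(111.2,-19,86.2),(68.8,-19,86.2),(60,-19,65),(120,-19,92),(120,-19,40)]: print(p,(project('wrist',fwd(p),st)/.64).round(0))
"
```

```text
[np.float64(88.4936749573148), np.float64(62.24243486385049)] [np.float64(88.6095684851418), np.float64(62.70645519600262)] [np.float64(88.3428871554739), np.float64(62.11585261345533)]
(90, -19, 95) [395. 296.]
(111.2, -19, 86.2) [396. 217.]
(68.8, -19, 86.2) [396. 353.]
(60, -19, 65) [397. 352.]
(120, -19, 92) [395. 188.]
(120, -19, 40) [398. 181.]
```

Call:
play_rows --pt "0 0 0 0 -0.1 0 0" --pt "-0.1 0 0 0 -0.2 0 0" --pt "-0.1 0 0 0 -0.3 0 0" --pt "0 0 0 0 -0.5 0 0" --pt "0 0 0 0 -0.5 0 0" --pt "0 0 0 0 -0.5 0 0" --pt "0 0 0 0 0 0 0" --pt "0 0 0 0 0 0 0" --pt "0 0 0 0 0 0 0" --pt "0 0 0 0 0 0 0"

```text
clock: 18.4
tcp_pos: [0.577, 0.0114, 0.0435]
ee_rot: [0.01, 0.723, 0.691, -0.016]
force: [0.1, 0.7, 0.5]
width: 0.0007
```

```bash
python3 -c "
from h import *
snap('w16');edges('w16',(300,330,400,440,470))"
```

```text
18.4 tcp stand mm [ -8.6 -21.7  43.5] F [0.1 0.7 0.5] toolz [-0.009 -0.037 -0.999] yaw-stand -0.002
300 [(186, 28), (278, 89), (382, 130)]
330 [(186, 33), (283, 84), (380, 103)]
400 [(185, 28), (267, 66), (347, 110)]
440 [(186, 28), (211, 18), (222, 12), (229, 17), (258, 70), (383, 121)]
470 [(186, 21), (382, 34)]
```

View pics/w16x.png

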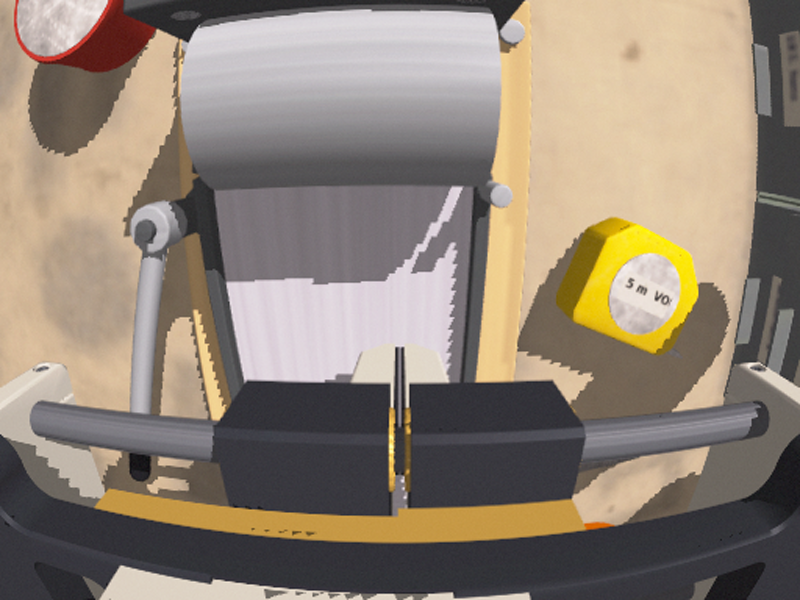

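The roller lies seated and square. Its rear edge is level at row 186 from u 220 to 480, and its front is at the stop plate. The keeper is still open, with its hub at (157,227) and its tip at (140,466). Next is the keeper: lift over it, come down outside it, and sweep it round.

Run:
```python
from h import *
d=np.load("w16.npz");st=(d["p"],d["q"])
t=inv(onz(*ray("wrist",np.array((141,464))*.64,st),.062));h=inv(onz(*ray("wrist",np.array((153,228))*.64,st),.072));print("tip",t,"hub",h)
print("theta",.35+np.arctan2(-(t[1]-66),-(t[0]-48)), .35+np.arctan2(-(t[1]-h[1]),-(t[0]-h[0])))
print("tin",inv(onz(*ray("top",np.array((283,377))*.64),.046)))
for th in (-.1,.03,.2,.4,.6,.8,1,1.2,1.4,1.6,1.8,1.92,1.95):
    f=th-.35;n=np.array([np.sin(f),-np.cos(f)]);u=-np.array([np.cos(f),np.sin(f)])
    C=np.array([48,66])+80*u-(5+7.5*abs(n[0])+17.5*abs(n[1]))*n
    print(th,C.round(0),fwd([*C,42]).round(4))
print(fwd([-33,140,90]))
```

```text
tip [-64.46847563 102.90627114  62.        ] hub [49.08303842 64.60489361 72.        ]
theta 0.032923757105548734 0.02468013127448515
tin [158.62916095 131.93171682  46.        ]
-0.1 [-14. 122.] [0.4328 0.0126 0.042 ]
0.03 [-20. 114.] [0.441  0.0054 0.042 ]
0.2 [-28. 101.] [ 0.4534 -0.0023  0.042 ]
0.4 [-33.  85.] [ 0.4695 -0.0085  0.042 ]
0.6 [-35.  69.] [ 0.4849 -0.0115  0.042 ]
0.8 [-34.  53.] [ 0.5014 -0.0113  0.042 ]
1 [-30.  36.] [ 0.5181 -0.0074  0.042 ]
1.2 [-21.  21.] [5.342e-01 3.000e-04 4.200e-02]
1.4 [-9.  7.] [0.5486 0.0118 0.042 ]
1.6 [ 6. -4.] [0.5603 0.0267 0.042 ]
1.8 [ 24. -12.] [0.5684 0.0442 0.042 ]
1.92 [ 35. -14.] [0.5712 0.0556 0.042 ]
1.95 [ 37. -14.] [0.5716 0.0575 0.042 ]
[ 0.41436771 -0.00602573  0.09      ]
```

Call:
play_rows --pt "0.15 0 0 0 -0.1 0.6 0" --pt "0.15 0 0 -0.2 -0.1 0.6 0" --pt "0 0 0 -0.5 -0.1 0.6 0" --pt "0 0 0 -0.8 -0.1 0.2 0" --pt "0 0 0 -0.8 -0.1 0 0" --pt "0 0 0 -0.8 -0.1 0 0" --pt "0 0 0 -0.8 -0.1 0 0" --pt "0 0 0 -0.8 -0.1 0 0" --pt "0 0 0 -0.8 0 0 0" --pt "0 0 0 -0.5 0 0 0"

```text
clock: 19.28
tcp_pos: [0.4221, -0.0055, 0.0944]
ee_rot: [0.0, 0.721, 0.693, -0.007]
force: [-0.1, 0.1, 0.1]
width: 0.0008
```

```bash
python3 -c "
from h import *
state()"
```

```text
19.28 tcp stand mm [-32.2 132.3  94.4] F [-0.1  0.1  0.1] toolz [-0.01  -0.011 -1.   ] yaw-stand 0.005
```

Call:
play_rows --pt "0 0 0 0 0 -0.3 0" --pt "0 0 0 0 0 -0.5 0" --pt "0 0 0 0 0 -0.5 0" --pt "0 0 0 0 0 -0.5 0" --pt "0 0 0 0 0 -0.3 0" --pt "0 0 0 0 0 0 0" --pt "0 0 0 0 0 0 0" --pt "0 0 0 0.16 0 0 0" --pt "0 0 0 0.16 0 0 0" --pt "0 0 0 0.16 0 0 0"

```text
clock: 20.12
tcp_pos: [0.4359, -0.004, 0.0368]
ee_rot: [0.001, 0.72, 0.694, -0.007]
force: [0.7, 0.2, 0.2]
width: 0.0007
```

```bash
python3 -c "
from h import *
snap('w17')
g=cv2.imread('pics/w17.png')
d=np.load('w17.npz');st=(d['p'],d['q'])
hsv=cv2.cvtColor(g,cv2.COLOR_BGR2HSV)
for p in ((-64,103,62),(48,66,72),(-10,85,62)): print((project('wrist',fwd(p),st)).round(0))"
```

```text
20.12 tcp stand mm [-30.1 118.5  36.8] F [0.7 0.2 0.2] toolz [-0.008 -0.011 -1.   ] yaw-stand 0.007
[279. 290.]
[363. 103.]
[316. 209.]
```

Call:
play_rows --pt "0 0 0 0.18 0 0.03 0" --pt "0 0 0 0.18 0 0.03 0" --pt "0 0 0 0.18 0 0.03 0" --pt "0 0 0 0.18 -0.04 0.03 0" --pt "0 0 0 0.18 -0.05 0.03 0" --pt "0 0 0 0.18 -0.05 0.03 0" --pt "0 0 0 0.18 -0.05 0.03 0" --pt "0 0 0 0.18 -0.04 0.03 0" --pt "0 0 0 0.18 -0.04 0.01 0" --pt "0 0 0 0.18 -0.03 0.01 0"

```text
clock: 21.0
tcp_pos: [0.4869, -0.0124, 0.045]
ee_rot: [0.001, 0.72, 0.694, -0.006]
force: [-0.7, 0.0, 0.9]
width: 0.0003
```

```bash
python3 -c "
from h import *
snap('w18')
d=np.load('w18.npz');st=(d['p'],d['q'])
im=cv2.imread('pics/w18.png');
im[245:]=255
m=(im.max(2)<45).astype(np.uint8);n,l,s,c=cv2.connectedComponentsWithStats(m)
for i in range(1,n):
    if 30<s[i,4]<1500: print(s[i],c[i].round(),inv(onz(*ray('wrist',c[i],st),.062)).round(0))
"
```

```text
21.0 tcp stand mm [-36.2  67.3  45. ] F [-0.7  0.   0.9] toolz [-0.007 -0.011 -1.   ] yaw-stand 0.007
[304   0  17  59 628] [312.  29.] [82. 37. 62.]
[408  82  28 136 421] [424. 148.] [ 19. -34.  62.]
[401 219  10  26  73] [405. 232.] [-35. -30.  62.]
```

Call:
play_rows --pt "0 0 0 0.19 0.02 -0.08 0" --pt "0 0 0 0.19 0.02 -0.08 0" --pt "0 0 0 0.19 0.02 -0.08 0" --pt "0 0 0 0.2 0.05 -0.05 0" --pt "0 0 0 0.2 0.05 0 0" --pt "0 0 0 0.2 0.05 0 0" --pt "0 0 0 0.19 0.1 0 0" --pt "0 0 0 0.19 0.1 0 0" --pt "0 0 0 0.19 0.1 0 0" --pt "0 0 0 0.18 0.14 0 0"

```text
clock: 21.88
tcp_pos: [0.5401, 0.0051, 0.0365]
ee_rot: [0.001, 0.72, 0.694, -0.006]
force: [-0.3, 0.3, 0.7]
width: 0.0003
```

```bash
cat >> h.py <<'E'
def bar(n):
    # best bar angle: mean-gradient score along both sides of the bar line for the visible part near the hub
    d=np.load(f"{n}.npz");st=(d["p"],d["q"]);g=cv2.cvtColor(cv2.imread(f"pics/{n}.png"),cv2.COLOR_BGR2GRAY).astype(float);best=[]
    for th in np.arange(0,2.0,.04):
        f=th-.35;u=-np.array([np.cos(f),np.sin(f)]);w=np.array([np.sin(f),-np.cos(f)]);sc=[]
        for off in (-6.5,-3.5,3.5,6.5):
            v=[]
            for r in np.arange(16,115,3):
                x,y=project("wrist",fwd([*(np.array([48,66])+r*u+off*w),62]),st)
                if 2<x<509 and 2<y<240: v.append(g[int(y),int(x)])
            sc.append(np.array(v))
        if len(sc[0])>3: best.append((abs(np.mean(sc[1]-sc[0]))+abs(np.mean(sc[3]-sc[2])),round(th,2),len(sc[0])))
    print(sorted(best)[-4:])
E
python3 -c "
from h import *
bar('w16');bar('w18');snap('w19');bar('w19')"
```

```text
Traceback (most recent call last):
  File "h.py", line 59, in bar
    if len(sc[0])>3: best.append((abs(np.mean(sc[1]-sc[0]))+abs(np.mean(sc[3]-sc[2])),round(th,2),len(sc[0])))
                                                                        ~~~~~^~~~~~
ValueError: operands could not be broadcast together with shapes (16,) (17,)
```

```bash
sed -i '/^def bar/,$d' h.py
cat >> h.py <<'E'
def scan(n,y,x0,x1):
    # brightness along the line y=const, z=62 (stand, mm); prints strong edges
    d=np.load(f"{n}.npz");st=(d["p"],d["q"]);g=cv2.GaussianBlur(cv2.cvtColor(cv2.imread(f"pics/{n}.png"),cv2.COLOR_BGR2GRAY),(3,3),0)
    xs=np.arange(x0,x1,1.);v=[]
    for x in xs:
        a,b=project("wrist",fwd([x,y,62]),st); v.append(float(g[int(round(b)),int(round(a))]) if 0<=a<511 and 0<=b<383 else 0)
    print(n,"y",y,[(int(x),int(k)) for x,k in zip(xs,v)][::3])
E
python3 -c "
from h import *
snap('w19');scan('w19',46,0,60);scan('w19',30,-10,60)"
```

```text
21.88 tcp stand mm [-16.4  14.9  36.5] F [-0.3  0.3  0.7] toolz [-0.008 -0.011 -1.   ] yaw-stand 0.007
w19 y 46 [(0, 116), (3, 106), (6, 115), (9, 124), (12, 189), (15, 212), (18, 219), (21, 222), (24, 212), (27, 105), (30, 172), (33, 228), (36, 236), (39, 187), (42, 123), (45, 125), (48, 125), (51, 125), (54, 125), (57, 124)]
w19 y 30 [(-10, 138), (-7, 123), (-4, 151), (-1, 223), (2, 223), (5, 223), (8, 224), (11, 224), (14, 171), (17, 160), (20, 207), (23, 234), (26, 211), (29, 125), (32, 125), (35, 126), (38, 126), (41, 126), (44, 126), (47, 126), (50, 126), (53, 126), (56, 127), (59, 126)]
```

Call:
play_rows --pt "0 0 0 0.13 0.1 0.01 0" --pt "0 0 0 0.13 0.11 0.01 0" --pt "0 0 0 0.12 0.11 0.01 0" --pt "0 0 0 0.11 0.14 0.01 0" --pt "0 0 0 0.11 0.14 0 0" --pt "0 0 0 0.11 0.14 0 0" --pt "0 0 0 0.11 0.14 0 0" --pt "0 0 0 0.08 0.16 0 0" --pt "0 0 0 0.08 0.16 0 0" --pt "0 0 0 0.07 0.16 0 0"

```text
clock: 22.77
tcp_pos: [0.5697, 0.0431, 0.0378]
ee_rot: [0.001, 0.72, 0.694, -0.006]
force: [-0.9, -1.3, 0.3]
width: 0.0004
```

```bash
python3 -c "
from h import *
snap('w20');scan('w20',46,0,70);scan('w20',30,-10,70)"
```

```text
22.77 tcp stand mm [ 22.8 -13.   37.8] F [-0.9 -1.3  0.3] toolz [-0.007 -0.011 -1.   ] yaw-stand 0.007
w20 y 46 [(0, 49), (3, 50), (6, 50), (9, 50), (12, 49), (15, 50), (18, 69), (21, 85), (24, 86), (27, 65), (30, 46), (33, 45), (36, 43), (39, 46), (42, 141), (45, 199), (48, 114), (51, 64), (54, 43), (57, 43), (60, 58), (63, 82), (66, 98), (69, 112)]
w20 y 30 [(-10, 52), (-7, 62), (-4, 64), (-1, 50), (2, 49), (5, 51), (8, 50), (11, 50), (14, 50), (17, 49), (20, 137), (23, 115), (26, 113), (29, 113), (32, 113), (35, 112), (38, 105), (41, 156), (44, 212), (47, 201), (50, 112), (53, 112), (56, 112), (59, 102), (62, 82), (65, 90), (68, 110)]
```

Call:
play_rows --pt "0 0 0 0.02 0.13 0 0" --pt "0 0 0 0.02 0.12 0 0" --pt "0 0 0 0.01 0.1 0 0" --pt "0 0 0 0.01 0.08 0 0" --pt "0 0 0 0.004 0.08 0 0" --pt "0 0 0 0.004 0.08 0 0" --pt "0 0 0 0.004 0.08 0 0" --pt "0 0 0 0 0.05 0 0" --pt "0 0 0 0 0.05 0 0" --pt "0 0 0 0 0 0 0"

```text
clock: 23.65
tcp_pos: [0.5715, 0.0543, 0.038]
ee_rot: [0.008, 0.721, 0.693, -0.014]
force: [-0.8, 0.7, 0.4]
width: 0.0008
```

```bash
python3 -c "
from h import *
snap('w21');scan('w21',40,30,65);scan('w21',20,30,65)"
```

```text
23.65 tcp stand mm [ 34.1 -14.4  38. ] F [-0.8  0.7  0.4] toolz [-0.008 -0.031 -0.999] yaw-stand 0.005
w21 y 40 [(30, 50), (33, 116), (36, 117), (39, 118), (42, 114), (45, 163), (48, 99), (51, 92), (54, 115), (57, 96), (60, 87), (63, 107)]
w21 y 20 [(30, 52), (33, 115), (36, 116), (39, 117), (42, 112), (45, 163), (48, 159), (51, 92), (54, 112), (57, 97), (60, 85), (63, 105)]
```

Call:
play_rows --pt "0 0 0 0 -0.1 0 0" --pt "0 0 0 -0.01 -0.3 0 0" --pt "0 0 0 -0.02 -0.6 0 0" --pt "0 0 0 -0.02 -0.6 0 0" --pt "0 0 0 -0.02 -0.6 0 0" --pt "0 0 0 -0.02 -0.4 0.3 0" --pt "0 0 0 0 0 0.6 0" --pt "0 0 0 0 0 0.8 0" --pt "0 0 0 0 0 0.8 0" --pt "0 0 0 0 0 0.4 0"

```text
clock: 24.53
tcp_pos: [0.5666, -0.0156, 0.1123]
ee_rot: [0.006, 0.72, 0.693, -0.014]
force: [-0.2, -0.4, -0.2]
width: 0.0002
```

Call:
play_rows --pt "0.15 0 0 0 0 0.4 0" --pt "0.1 0 0 0 0 0.4 0" --pt "0.1 0 0 0 0 0.4 0" --pt "0 0 0 0 0 0 0" --pt "0 0 0 0 0 0 0" --pt "0 0 0 0 0 0 0" --pt "0 0 0 0 0 0 0" --pt "0 0 0 0 0 0 0" --pt "0 0 0 0 0 0 0" --pt "0 0 0 0 0 0 0"

```text
clock: 25.37
tcp_pos: [0.5663, -0.0158, 0.1444]
ee_rot: [-0.006, 0.72, 0.694, -0.003]
force: [-0.2, 0.4, -0.0]
width: 0.0006
```

```bash
python3 -c "
from h import *
snap('w22')
for y in (40,20,0,-20,-40): scan('w22',y,34,64)
d=np.load('w22.npz');st=(d['p'],d['q'])
for p in [(60,0,65),(90,0,95),(120,0,92),(48,0,62)]: print(p,(project('wrist',fwd(p),st)/.64).round(0))
edges('w22',(330,400,440))
a=cv2.imread('pics/top0.png').astype(int);b=viewer.camera('top')[:,:,::-1].astype(int)
for n,(u,v) in dict(tin=(283,377),tape=(364,250),bolt=(419,255),can=(262,302),block=(552,375),padlock=(236,389)).items():
    u,v=int(u*.64),int(v*.64); print(n,np.abs(a-b)[v-14:v+15,u-14:u+15].mean().round(1))
"
```

```text
25.37 tcp stand mm [-36.2 -12.2 144.4] F [-0.2  0.4 -0. ] toolz [-0.013  0.004 -1.   ] yaw-stand 0.006
w22 y 40 [(34, 114), (37, 114), (40, 116), (43, 103), (46, 112), (49, 168), (52, 90), (55, 112), (58, 116), (61, 98)]
w22 y 20 [(34, 114), (37, 113), (40, 114), (43, 109), (46, 124), (49, 181), (52, 90), (55, 113), (58, 113), (61, 85)]
w22 y 0 [(34, 114), (37, 114), (40, 114), (43, 98), (46, 120), (49, 179), (52, 102), (55, 113), (58, 113), (61, 85)]
w22 y -20 [(34, 113), (37, 112), (40, 113), (43, 103), (46, 125), (49, 174), (52, 90), (55, 113), (58, 114), (61, 84)]
w22 y -40 [(34, 187), (37, 112), (40, 111), (43, 43), (46, 26), (49, 50), (52, 31), (55, 183), (58, 142), (61, 90)]
(60, 0, 65) [379. 129.]
(90, 0, 95) [376.  64.]
(120, 0, 92) [377.  11.]
(48, 0, 62) [379. 151.]
330 [(130, 31), (148, 92), (155, 40), (209, 91), (366, 54), (382, 174)]
400 [(129, 33), (146, 59), (155, 40), (210, 81), (347, 106), (414, 25)]
440 [(130, 30), (147, 95), (161, 93), (170, 48), (209, 51), (383, 115)]
tin 16.1
tape 69.0
bolt 35.5
can 14.0
block 13.3
padlock 16.5
```

```bash
python3 -c "
from h import *
state(); print(ctrl.close_job())"
```

```text
25.47 tcp stand mm [-36.2 -12.3 144.5] F [ 0.2  0.4 -0.6] toolz [-0.013  0.004 -1.   ] yaw-stand 0.006
the job is handed in; nothing more can be done
None
```

I pushed the roller up the ramp into its seat and closed the keeper bar behind it. The job was handed in at 25.5 s; no verdict is reported.

**First push failed:** the fingertips sit about 10 mm above the reported TCP height, not 17 mm below it. The fingers pushed too high and rode up onto the roller, with up to 11–12 N of force. I backed off slowly, letting the roller return to the valley, then lowered the fingers and started again.

**Second push:**
- Forces were about 1–3 N at about 0.05 m/s up to just before the crest.
- Past the crest the roller skewed by about 0.2 rad, ran the last few mm ahead of the fingers, and settled skewed by about 0.08 rad.
- I squared it against the stop with a light push on its lagging side.

**Last checks:**
- **Roller:** its rear edge was level and 1 px or less from where a seated roller should appear. Measured centre before the final check was about x 88, z 62 mm, against the seat's 90, 65; I put the difference down to image accuracy.
- **Keeper:** the bar was at x ≈ 48 mm at every point checked across the ramp, so it is square and at its end stop.
- **Robot:** clear of everything, with forces near zero.
- **Surrounding things:** the top-view comparison showed little change (13–16 grey levels) at the tin, oil can, block and padlock. It was inconclusive for the tape measure and bolt (69 and 35), probably from the arm or its shadow. I planned no move near them and saw no sign of contact.

I couldn't measure the roller's speed during the back-off or the run into the seat.

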